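Gauge a fallen cell under the sprung bridge

ROBOT

A 6-joint arm with a two-finger parallel gripper is mounted at the origin on a cart in front of the work surface, level with it; the furniture and walls round the work are solid. World frame = base frame: x ahead of the robot, y to its left, z up, the work surface at z = 0. Lengths are in m, angles in rad, forces in N, time in s.
With the tool pointing down it reaches from about 0.35 to 0.85 m from the base axis. Payload 8.1 kg.
Tool frame: the origin (TCP) lies at the very end of the fingers, on their centre line; the grasp point (between the pads) lies 19 mm behind it; z points along the fingers, y is the line along which they close (so a half turn about z gives the same grasp; the last joint's range is limited). The gripper opens to 93 mm and grips with 3 to 60 N. Pads are 15 mm wide; open, the fingers measure 128 mm over their backs; the gripper's body (75 mm by 188 mm) begins 65 mm behind the grasp point.
Start: joints at [1.178, 0.13, 1.488, -0, 1.523, -0.085], TCP at [0.182, 0.572, 0.219] pointing down, gripper open.
Joint ranges: [-2.96, 2.96], [-0.89, 2.26], [0.02, 2.5], [-1.34, 4.48], [0, 2.73], [-2.66, 2.66]. Speed limits (rad/s): [2.39, 2.39, 2.79, 3.14, 3.14, 3.14].

INTERFACE

Orientations are given as a rotation vector (axis times angle).
In Python, from plant import monitor, eyes, ticket gives the robot as it stands.
- The arm moves only by the tool arm_command, never from a script. Its argument "deltas" is a list that holds one entry, the list of rows, each a list of 6 numbers: the shift along the world's x, y, z in cm, then the turn, a rotation vector about the world's x, y, z in degrees. In form: [[[tx, ty, tz, rx, ry, rz], ...]]. A call has 1 to 12 rows; each row shifts and turns the commanded pose from where the row before left it; what a row does not reach is not made up. A row lasts 1/12 s, in which the tool goes at most 41.7 mm and 7.16 degrees, less where a joint would pass 70% of its speed; a pose out of reach is approached as far as the arm can. A call is refused whole if a number of a shift passes 4.17 or a number of a turn 7.16, either way. A call with a gripper value outside its range is refused whole. "gripper" is the opening, from -1 (shut) to 1 (fully open), set as the call begins (left out, the last holds). The fingers move at their own pace and stop on an object; "squeeze" is the grip in N (left out, the last holds). Time passes only in rows, so rows that do not move let the fingers close. It gives the time, the measured TCP pose, the force, the opening and the grip force at its end, in the units of the state.
- monitor.read_state(): the state, without advancing time (a new reading comes with each control period).
- eyes.read_camera(name): name is "scene" or "top"; returns the picture (420x560x3 uint8, blue, green, red); there is no depth.
- eyes.camera_model(name): a dict with "fx", "fy", "cx", "cy" (pixels), "k1" (the pictures are not rectified: a ray, as slopes to the right and down, at radius r is drawn at 1 + k1 r^2 times it, then the intrinsics apply), "rvec" (rotation vector, rad) and "tvec" (3), from world to camera coordinates, as OpenCV has them. Camera axes: x right, y down, z forward; pixel columns grow to the right and rows downward; lengths in m; the calibration is good to about 2 mm. A picture is of the moment at which its call begins. camera_model takes no time and is no camera call.
- ticket.close_job(): hands the job in; it is judged then, once.
The state is a dict: "t": time; "q": joint angles; "dq": joint speeds; "joint_torque": joint torques, N m; "tool_pos": TCP position; "orientation": TCP orientation; "force": force on the tool from outside, world axes, zero at the start; "wrist_torque": the same for the moment, N m; "opening": finger opening in m; "gripper_force": force on a finger pad.
Only numpy, scipy, OpenCV 4.12 (cv2) and the standard library are available. Lean on these libraries where they do the work, as an engineer would, in place of code of your own. Each camera call takes 0.05 s, during which the arm holds its last target. There are 200 camera calls.

TASK

One green cell has toppled onto the worktop: stand it upright (either end up), seated in the round nest of the height gauge, and let go of it. Then pull the gauge's spring-loaded slide towards you by its orange grip until the black pointer is on the red line, so that the bridge stands over the cell, and finish while still holding it there with the gripper, because the spring pulls it back. Leave the bottle, the tape roll and the yellow meter where they are.

Things in the scene. Friction and masses are not known exactly. Their poses are not given: they have to be found in the camera images.
- fallen_cell: The toppled green round cell, a cylinder 21 mm across and 70 mm long, about 70 g, lying on its side on the worktop (it can roll). Origin: centre of one flat end; its z axis runs along the cell to the other end. Either end may be up. Keep the wrist clear of the fixed drawer cabinet behind it: 170 mm tall, from x 0.68 m on, y -0.25 to -0.49 m.
- cell_mid (a point): Centre of the toppled cell, half way along its axis (35 mm from each end); axes as the cell.
- gauge: The height gauge, fixed to the worktop: an aluminium base plate 230 x 170 x 12 mm (x, y, z) with the nest on its right half (seen from the robot) and a rail with the slide on its left half. Origin: centre of its underside, on the worktop; x axis: away from the robot, along the rail; y: left. Its place and yaw vary.
- nest (a point): Centre of the nest's floor, 12 mm above the worktop, at x +10, y -50 mm in the gauge's frame: a round hole 27 mm across and 6 mm deep in a black block 52 x 52 mm whose top is 18 mm above the worktop. A seated cell's top is 82 mm above the worktop.
- gauge_slide (a joint): Travel of the spring-return slide, m: 0 at rest (far end), grows as it is pulled along the gauge's -x (towards the robot), stop at 0.080. At 0.060 the pointer is on the red line and the bridge is over the nest. The spring pulls back with 3 N at rest, rising by 1.2 N per 10 mm (10 N at the mark).
- grip (a point): Point in the slide's upright orange grip, 60 mm above the worktop and 22 mm below the grip's top, moving with the slide; axes as the gauge's. The grip is a fin 12 mm thick (along x), 28 mm wide (along y), standing from 31 to 82 mm above the worktop; at rest it is at x -15, y +35 mm in the gauge's frame.
- bridge (a point): Middle of the bridge's underside where it will pass over the cell, 85.5 mm above the worktop; moves with the slide. The bridge is a bar 30 mm wide (x) and 124 mm long (y), carried by a post 20 x 24 mm on the slide 85 mm behind (+x of) the grip; its dial, 38 mm across, tops out 110 mm above the worktop. At rest this point is 60 mm behind (+x of) the nest.
- pointer (a point): Tip of the black pointer on the slide's left side, moving with the slide.
- mark (a point): The red line (5 mm wide) across the white scale strip at the left of the gauge; fixed to the gauge, at x -45, y +69 mm in its frame. The pointer at rest is 60 mm behind (+x of) it.
- bottle: White bottle with a red tip, 44 mm across, 116 mm tall, standing; to be left alone. Origin: centre of its underside. Behind it stands a fixed press, 304 mm tall: its base from x 0.65 m on, y 0.13 to 0.25 m, its lever reaching out to x 0.59 m at 0.24 to 0.30 m height; keep the wrist clear of it.
- tape: Amber tape roll lying flat, 66 mm across, 19 mm high; to be left alone. Origin: centre of its underside.
- meter: Yellow hand meter lying flat, 138 x 80 x 44 mm; to be left alone. Origin: centre of its underside.

How it is judged:
On the way:
1. the cell stands upright in the nest, let go, with the slide still at rest (horizontal distance between cell_mid and nest below 0.005 m and (angle between fallen_cell's own z axis and vertical below 0.1 rad or angle between fallen_cell's own z axis and vertical above 3.0416 rad) and height (world z) of cell_mid between 0.044 and 0.0495 m and contact force between the fingers and fallen_cell below 0.1 N and value of joint gauge_slide below 0.012 m), for 0.2 s.
At the end, for the whole second after the job is handed in: The cell stands upright (within 0.1 rad, either end up) on the nest's floor, its middle within 5 mm of the nest's centre and not touched by the fingers; the slide is held still by the fingers (more than 3 N) with its travel between 55 and 65 mm, the pointer within 5 mm of the red line (horizontal distance between cell_mid and nest below 0.005 m and (angle between fallen_cell's own z axis and vertical below 0.1 rad or angle between fallen_cell's own z axis and vertical above 3.0416 rad) and height (world z) of cell_mid between 0.044 and 0.0495 m and contact force between the fingers and fallen_cell below 0.1 N and value of joint gauge_slide between 0.055 and 0.065 m and velocity of joint gauge_slide between -0.01 and 0.01 m/s and contact force between the fingers and gauge_slide above 3 N); the arm keeps its last pose, push and grip.
It fails at once if the bottle is shifted more than 20 mm (distance of bottle from where it was at the start of the episode above 0.02 m).
It fails at once if the tape roll is shifted more than 20 mm (distance of tape from where it was at the start of the episode above 0.02 m).
It fails at once if the meter is shifted more than 20 mm (distance of meter from where it was at the start of the episode above 0.02 m).
It fails at once if the bottle is tipped (angle between bottle's own z axis and vertical above 0.3 rad).
It also fails if it takes over 51 s, if anything falls off the work surface, if the arm or the gripper's body presses on something with over 40 N, if the wrist force passes 120 N, or if a joint passes its speed limit or range.

## Working session

There is one attempt and no reset: what is moved stays moved. The work goes in short steps, Python scripts to look and compute and a tool call to move; the robot and the scene stay as the last step left them, time stands still between calls to the robot, and variables do not carry over. Pictures are saved under pics/ and viewed, at most 10 in all, crops included, and the job is handed in when it is done.

Besides the shell and the picture viewer there is one more tool, called after "Request:" as name(argument=value, ...), one argument or row to a line, values as JSON. arm_command: Moves the arm, as the interface text tells. Its arguments: {"type":"object","properties":{"deltas":{"type":"array"},"gripper":{"type":"number"},"squeeze":{"type":"number"}},"required":["deltas"]}

```bash
mkdir -p pics; ls; python3 - <<'E'
from plant import monitor, eyes
import cv2
for n in("scene","top"):
    cv2.imwrite(f"pics/{n}0.png",eyes.read_camera(n)); print(n,eyes.camera_model(n))
s=monitor.read_state();print(s)
E
```

```text
pics
scene {'fx': 496.5268173098169, 'fy': 496.5268173098169, 'cx': 273.9710730915763, 'cy': 206.98697601964773, 'k1': -0.13918008148371092, 'rvec': array([ 2.02390656, -0.66940349,  0.35294889]), 'tvec': array([-0.47023905,  0.1972739 ,  1.16911643])}
top {'fx': 478.93274973453265, 'fy': 478.93274973453265, 'cx': 283.73673035935093, 'cy': 208.04235512015015, 'k1': -0.03764616466874929, 'rvec': array([ 2.20832443, -2.14333625,  0.05847361]), 'tvec': array([-0.09581761,  0.53014069,  1.14760497])}
{'t': 0.1, 'q': array([ 1.17761921e+00,  1.31079656e-01,  1.48919659e+00,  4.57808993e-05,
        1.52299114e+00, -8.54032923e-02]), 'dq': array([ 5.97849383e-04, -1.22372100e-03, -2.69884499e-03, -2.61686074e-04,
        2.69055051e-04,  7.83956671e-05]), 'joint_torque': array([ 1.73035049e-03, -5.61341643e+01, -4.93095267e+01,  7.70716975e-02,
        2.90563493e-02, -3.75582965e-05]), 'tool_pos': array([0.18152637, 0.57133444, 0.21768153]), 'orientation': array([-4.81479787e-01, -3.10403000e+00,  2.53833398e-03]), 'force': array([-0.32360149,  0.44534115,  0.12768673]), 'wrist_torque': array([-0.03745757,  0.00981166, -0.01143382]), 'gripper_force': 0.0, 'opening': 0.09307038796637235}
```

View pics/scene0.png

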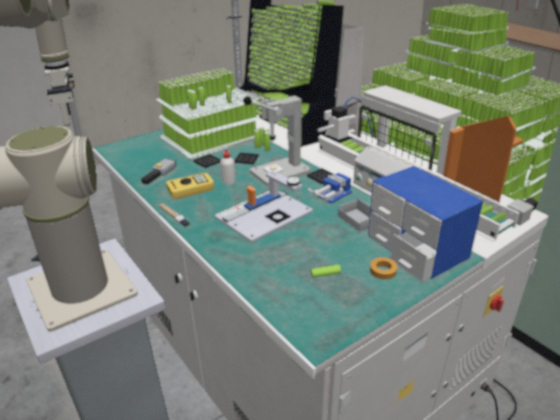

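View pics/top0.png

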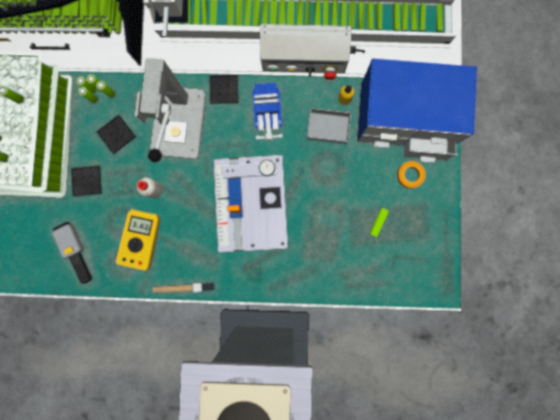

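The scene view shows the fallen cell at (326,270), the nest at (277,216) and the orange grip at (251,193). In the top view the cell is at (380,222), the nest at (270,198), the grip at (235,209) and the tape roll at (412,174).

```bash
cat > h.py <<'E'
import numpy as np, cv2
from plant import monitor, eyes
def cam(n):
    m=eyes.camera_model(n); R=cv2.Rodrigues(m["rvec"])[0]; return m,R,-R.T@m["tvec"]
def ray(n,uv):
    m,R,c=cam(n); d=np.array([(uv[0]-m["cx"])/m["fx"],(uv[1]-m["cy"])/m["fy"]]); s=d.copy()
    for _ in range(20): s=d/(1+m["k1"]*(s@s))
    v=R.T@np.r_[s,1]; return c,v/np.linalg.norm(v)
def onz(n,uv,z):
    c,v=ray(n,uv); return c+v*(z-c[2])/v[2]
def tri(a,b):
    (c,v),(d,w)=ray("scene",a),ray("top",b)
    s=np.linalg.lstsq(np.c_[v,-w],d-c,rcond=None)[0]; p,q=c+v*s[0],d+w*s[1]
    return (p+q)/2,np.linalg.norm(p-q)
def blobs(im,lo,hi,box,amin=8):
    x0,y0,x1,y1=box; hsv=cv2.cvtColor(im,cv2.COLOR_BGR2HSV)[y0:y1,x0:x1]
    mk=cv2.inRange(hsv,lo,hi); cs,_=cv2.findContours(mk,cv2.RETR_EXTERNAL,cv2.CHAIN_APPROX_NONE)
    return [c+np.array([x0,y0]) for c in sorted(cs,key=cv2.contourArea,reverse=True) if cv2.contourArea(c)>=amin]
E
python3 - <<'E'
from h import *
S,T=cv2.imread("pics/scene0.png"),cv2.imread("pics/top0.png")
def cen(c): m=cv2.moments(c); return np.array([m["m10"]/m["m00"],m["m01"]/m["m00"]])
def rep(name,lo,hi,bs,bt,zs):
    a=blobs(S,lo,hi,bs);b=blobs(T,lo,hi,bt)
    print(name,[(cen(c).round(1),cv2.contourArea(c)) for c in a[:3]],[(cen(c).round(1),cv2.contourArea(c)) for c in b[:3]])
    if a and b: print("  tri",tri(cen(a[0]),cen(b[0])), "top@z",onz("top",cen(b[0]),zs),"scene@z",onz("scene",cen(a[0]),zs)); 
    return a,b
a,b=rep("cell",(30,120,80),(50,255,255),(295,250,355,290),(360,195,400,250),0.0105)
for n,c in(("scene",a),("top",b)):
    r=cv2.minAreaRect(c[0]); bx=cv2.boxPoints(r); print(n,r,[onz(n,p,0.0105)[:2].round(4) for p in bx])
a,b=rep("grip",(3,150,100),(18,255,255),(235,175,270,215),(222,195,250,225),0.082)
for n,c in(("scene",a),("top",b)): print(n,cv2.minAreaRect(c[0]),cv2.boundingRect(c[0]))
rep("nest",(0,0,0),(180,255,70),(255,200,300,235),(255,180,285,212),0.018)
rep("red",(0,120,80),(4,255,255),(200,190,260,235),(212,205,235,240),0.012)
rep("tape",(10,150,100),(25,255,255),(360,250,405,285),(390,155,435,195),0.01)
cv2.imwrite("pics/c1.png",np.hstack([cv2.resize(T[145:260,205:295],None,fx=5,fy=5,interpolation=cv2.INTER_CUBIC)[:575],cv2.resize(S[180:250,205:275],(350,350),interpolation=cv2.INTER_CUBIC).repeat(1,0) if 0 else cv2.copyMakeBorder(cv2.resize(S[175:245,210:280],(345,345),interpolation=cv2.INTER_CUBIC),0,230,0,0,cv2.BORDER_CONSTANT)]))
E
```

```text
cell [(array([325.6, 270.5]), 162.0)] [(array([378.9, 221.9]), 228.0)]
  tri (array([ 0.50688771, -0.31331335,  0.01296196]), np.float64(0.0021821074740117274)) top@z [ 0.50612669 -0.31309273  0.0105    ] scene@z [ 0.51001397 -0.31150138  0.0105    ]
scene ((325.66217041015625, 270.4729919433594), (7.069156646728516, 27.12583351135254), 80.53767395019531) [array([ 0.4866, -0.287 ]), array([ 0.5499, -0.3136]), array([ 0.5336, -0.3358]), array([ 0.4716, -0.3094])]
top ((378.9168395996094, 221.9625701904297), (8.845638275146484, 29.637449264526367), 24.227745056152344) [array([ 0.4768, -0.289 ]), array([ 0.5437, -0.3175]), array([ 0.5354, -0.3374]), array([ 0.4686, -0.3088])]
grip [(array([251. , 195.1]), 54.5)] [(array([233.7, 208.4]), 50.5)]
  tri (array([0.52638889, 0.03649768, 0.05866856]), np.float64(0.0019700706773788565)) top@z [0.52397695 0.03413353 0.082     ] scene@z [0.50518578 0.00112241 0.082     ]
scene ((251.0450897216797, 195.49591064453125), (15.300539016723633, 4.888929843902588), 84.80557250976562) (248, 188, 7, 16)
top ((233.5, 208.5), (5.0, 11.0), 90.0) (228, 206, 12, 6)
nest [(array([277.9, 215.6]), 26.0)] [(array([269.9, 197.4]), 290.0)]
  tri (array([ 0.5592484 , -0.04647876,  0.0176726 ]), np.float64(0.003627224801288023)) top@z [ 0.55770839 -0.04548542  0.018     ] scene@z [ 0.56052728 -0.04780047  0.018     ]
red [] []
tape [(array([383.4, 268. ]), 335.5)] [(array([411. , 174.2]), 531.0)]
  tri (array([ 0.62649062, -0.39074818,  0.01081789]), np.float64(0.001887745404973027)) top@z [ 0.62586743 -0.39031684  0.01      ] scene@z [ 0.62828352 -0.39043656  0.01      ]
```

View pics/c1.png

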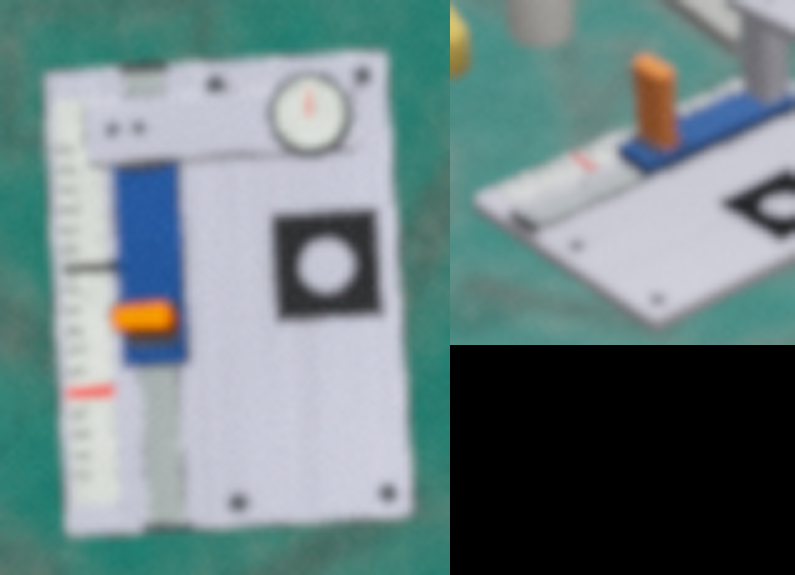

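The zoom shows the nest hole centre near top pixel (270,198), with the red mark, pointer and fin all clear. I'll measure the nest and gauge yaw precisely while moving the arm towards the cell.

```bash
python3 - <<'E'
from h import *
S,T=cv2.imread("pics/scene0.png"),cv2.imread("pics/top0.png")
# nest block outline corners (black square) and hole, subpixel by 6x upscaling
for n,im,b in(("top",T,(255,180,287,216)),("scene",S,(255,200,300,232))):
    x0,y0,x1,y1=b;k=6
    g=cv2.resize(cv2.cvtColor(im,cv2.COLOR_BGR2GRAY)[y0:y1,x0:x1],None,fx=k,fy=k,interpolation=cv2.INTER_CUBIC)
    cs,h=cv2.findContours((g<120).astype(np.uint8),cv2.RETR_CCOMP,cv2.CHAIN_APPROX_NONE)
    f=lambda p:(np.array(p)+.5)/k-.5+[x0,y0]
    for i,c in enumerate(cs):
        if cv2.contourArea(c)>300:
            m=cv2.moments(c);u=f((m["m10"]/m["m00"],m["m01"]/m["m00"]))
            print(n,"hole" if h[0][i][3]>=0 else "outer",u.round(2),cv2.contourArea(c)/k/k,onz(n,u,.018).round(4))
            if h[0][i][3]<0:
                bx=cv2.boxPoints(cv2.minAreaRect(c)) ; print([onz(n,f(p),.018)[:2].round(4) for p in bx])
f=lambda x,y:(205+x/5,145+y/5)
a,b=onz("top",f(45,73),.012),onz("top",f(66,536),.012);c=onz("top",f(413,516),.012);d=onz("top",f(388,50),.012)
print("plate",a,b,c,d,"yaw",np.degrees(np.arctan2(*(a-b)[[1,0]])),np.degrees(np.arctan2(*(d-c)[[1,0]])),"centre",(a+b+c+d)/4)
print("mark",onz("top",f(90,392),.012),"ptr",onz("top",f(65,270),.02),onz("top",f(115,266),.02))
print("griptop",onz("top",f(144,314),.082),"bottle",onz("top",(148,187),.1))
E
```

```text
top outer [269.83 197.49] 407.0555555555556 [ 0.5576 -0.0452  0.018 ]
[array([ 0.5806, -0.0179]), array([ 0.585 , -0.0679]), array([ 0.5347, -0.0725]), array([ 0.5302, -0.0227])]
top hole [269.88 197.6 ] 104.84722222222223 [ 0.5573 -0.0453  0.018 ]
top outer [285.72 191.04] 34.81944444444444 [ 0.5745 -0.0835  0.018 ]
[array([ 0.6026, -0.0787]), array([ 0.6027, -0.0844]), array([ 0.5203, -0.0868]), array([ 0.5201, -0.0812])]
scene outer [277.43 216.02] 172.54166666666666 [ 0.5581 -0.049   0.018 ]
[array([ 0.5333, -0.0252]), array([ 0.6062, -0.0171]), array([ 0.5827, -0.0728]), array([ 0.5129, -0.079 ])]
scene hole [277.35 216.22] 39.18055555555556 [ 0.5573 -0.0498  0.018 ]
scene outer [260.72 202.41] 78.13888888888889 [0.5639 0.0424 0.018 ]
[array([0.5589, 0.0674]), array([0.6006, 0.0349]), array([ 0.5719, -0.0049]), array([0.5313, 0.0266])]
plate [0.64830882 0.09637279 0.012     ] [0.42058584 0.07672031 0.012     ] [ 0.43557316 -0.09220572  0.012     ] [ 0.66435454 -0.07301672  0.012     ] yaw 4.932402954033295 4.794451064002041 centre [0.54220559 0.00196767 0.012     ]
mark [0.49117875 0.06771795 0.012     ] ptr [0.55007459 0.08115911 0.02      ] [0.55273754 0.05674962 0.02      ]
griptop [0.5253907  0.03397805 0.082     ] bottle [0.56608636 0.23054496 0.1       ]
```

Request:
arm_command(
  deltas=[
    [[3,-4,0,0,0,0],[3,-4,0,0,0,0],[3,-4,0,0,0,0],[3,-4,0,0,0,0],[3,-4,0,0,0,0],[3,-4,0,0,0,0],[3,-4,0,0,0,0],[3,-4,0,0,0,0],[2,-4,0,0,0,0],[1,-4,0,0,0,0],[0,-4,0,0,0,0],[0,-4,0,0,0,0]],
  ],
  gripper=0.2,
  squeeze=25,
)

```text
t: 1.1
tool_pos: [0.4102, 0.1459, 0.2181]
orientation: [-0.482, -3.104, 0.001]
force: [1.1, -0.4, 0.7]
opening: 0.0557
gripper_force: 0.0
```

Request:
arm_command(
  deltas=[
    [[1,-4,0,0,0,0],[1,-4,0,0,0,0],[1,-4,0,0,0,0],[1,-4,0,0,0,0],[1,-4,0,0,0,-1],[1,-4,0,0,0,-1],[1,-4,0,0,0,-1],[1,-4,0,0,0,-1],[1,-4,0,0,0,-1],[1,-4,-2,2,4.6,0],[0,-4,-2,2,4.6,0],[0,0,0,0,0,0]],
  ],
)

```text
t: 2.1
tool_pos: [0.504, -0.2829, 0.1691]
orientation: [-0.587, -2.899, -0.062]
force: [-0.7, 1.4, -5.8]
opening: 0.0558
gripper_force: 0.0
```

```bash
cat >> h.py <<'E'
from scipy.spatial.transform import Rotation as Ro
def goal(az,tilt,twist=0):
    """tool pointing down then leaned so the tip swings forward along azimuth az by tilt deg; closing axis horizontal, at az+90"""
    a=np.radians(az);d=np.array([np.cos(a),np.sin(a),0]);t=np.radians(tilt)
    z=-np.cos(t)*np.array([0,0,1])+np.sin(t)*d; y=np.array([-d[1],d[0],0])
    return Ro.from_matrix(np.c_[np.cross(y,z),y,z])
def left(p,R):
    s=monitor.read_state(); r=R*Ro.from_rotvec(s["orientation"]).inv()
    print("t",s["t"],"q",s["q"].round(3),"tcp",s["tool_pos"].round(4),"\ncm",((np.array(p)-s["tool_pos"])*100).round(2),"deg",np.degrees(r.as_rotvec()).round(2),"F",s["force"].round(1),s["opening"].round(4),s["gripper_force"])
E
python3 -c "
from h import *
left((.510,-.3137,.0045),goal(-23,-20))"
```

```text
Traceback (most recent call last):
  File "h.py", line 27, in left
    print("t",s["t"],"q",s["q"].round(3),"tcp",s["tool_pos"].round(4),"\ncm",((np.array(p)-s["tool_pos"])*100).round(2),"deg",np.degrees(r.as_rotvec()).round(2),"F",s["force"].round(1),s["opening"].round(4),s["gripper_force"])
                                                                                                                                                                                         ^^^^^^^^^^^^^^^^^^
AttributeError: 'float' object has no attribute 'round'
```

```bash
sed -i 's/s\["opening"\].round(4)/round(s["opening"],4)/' h.py
python3 -c "
from h import *
left((.510,-.3137,.0045),goal(-23,-20))"
```

```text
t 2.1 q [-0.581  0.289  1.41  -0.03   1.628 -1.751] tcp [ 0.504  -0.2829  0.1691] 
cm [  0.6   -3.08 -16.46] deg [ 3.37  8.59 -0.08] F [-0.7  1.4 -5.8] 0.0558 0.0
```

Request:
arm_command(
  deltas=[
    [[0.3,-1.5,-2,1.7,4.3,0],[0.3,-1.6,-2,1.7,4.3,0],[0,0,-2.5,0,0,0],[0,0,-2.5,0,0,0],[0,0,-2.5,0,0,0],[0,0,0,0,0,0],[0,0,0,0,0,0]],
  ],
)

```text
t: 2.68
tool_pos: [0.5129, -0.3092, 0.0686]
orientation: [-0.554, -2.765, -0.091]
force: [0.0, -0.1, 0.3]
opening: 0.056
gripper_force: 0.0
```

```bash
python3 -c "
from h import *
left((.510,-.3137,.0045),goal(-23,-20))
S=eyes.read_camera('scene');cv2.imwrite('pics/s1.png',cv2.resize(S[150:330,230:470],(800,600)))"
```

```text
t 2.6833 q [-0.589  0.568  1.266 -0.062  1.629 -1.758] tcp [ 0.5129 -0.3092  0.0686] 
cm [-0.29 -0.45 -6.41] deg [ 0.52  1.2  -0.36] F [ 0.  -0.1  0.3] 0.056 0.0
```

View pics/s1.png

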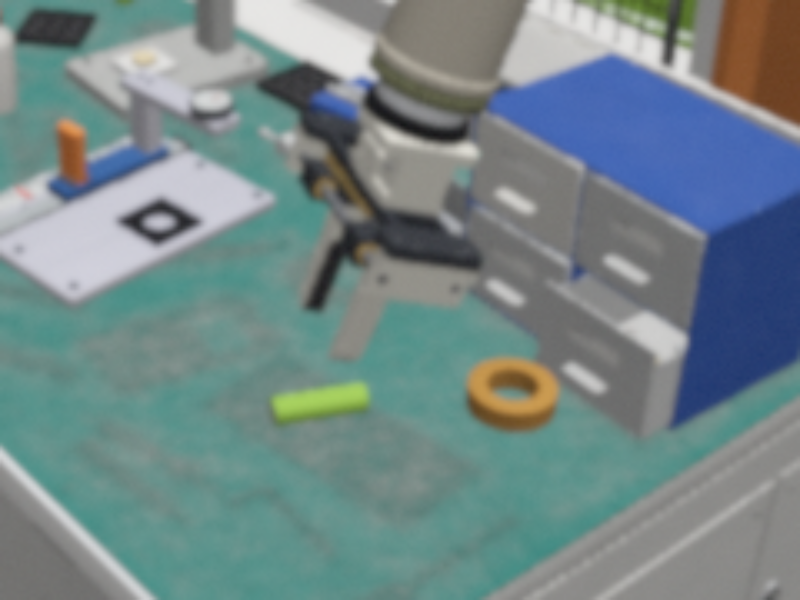

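The gripper sits over the cell at crop (320,402), well clear of the cabinet and the tape.

Request:
arm_command(
  deltas=[
    [[-0.1,-0.2,-1.5,0.5,1.2,-0.4],[-0.1,-0.2,-1.5,0,0,0],[-0.1,0,-1.5,0,0,0],[0,0,-1,0,0,0],[0,0,-0.6,0,0,0],[0,0,0,0,0,0],[0,0,0,0,0,0],[0,0,0,0,0,0]],
  ],
)

```text
t: 3.4
tool_pos: [0.5119, -0.3146, 0.0102]
orientation: [-0.56, -2.747, -0.095]
force: [0.2, 0.7, 0.3]
opening: 0.0557
gripper_force: 0.0
```

```bash
python3 -c "
from h import *
left((.510,-.3137,.0045),goal(-23,-20))"
```

```text
t 3.4 q [-0.595  0.655  1.261 -0.066  1.563 -1.752] tcp [ 0.5119 -0.3146  0.0102] 
cm [-0.19  0.09 -0.57] deg [0.22 0.29 0.04] F [0.2 0.7 0.3] 0.0557 0.0
```

Request:
arm_command(
  deltas=[
    [[-0.1,0.1,-0.4,0,0,0],[0,0,-0.15,0,0,0],[0,0,0,0,0,0]],
  ],
)

```text
t: 3.65
tool_pos: [0.5103, -0.3133, 0.0038]
orientation: [-0.56, -2.746, -0.096]
force: [-0.5, 1.2, -1.4]
opening: 0.0555
gripper_force: 0.0
```

Request:
arm_command(
  deltas=[
    [[0,0,0,0,0,0],[0,0,0,0,0,0],[0,0,0,0,0,0],[0,0,0,0,0,0],[0,0,0,0,0,0],[0,0,0,0,0,0],[0,0,0,0,0,0],[0,0,0,0,0,0]],
  ],
  gripper=-1,
  squeeze=30,
)

```text
t: 4.32
tool_pos: [0.5105, -0.3135, 0.004]
orientation: [-0.56, -2.746, -0.095]
force: [1.1, -1.5, 0.1]
opening: 0.0205
gripper_force: 30.0
```

Request:
arm_command(
  deltas=[
    [[0,0,1,0,0,0],[0,0,2.5,0,0,0],[0,0,3,0,0,0],[0,1,3,0,0,0],[0,2,3,-2.7,-6.4,0],[0,3,2,-2.7,-6.4,0],[0,3,2,-2.7,-6.4,0],[0,3,0,-2.7,-6.4,0],[0,3,0,-2.7,-6.4,0],[0,3,0,-2.7,-6.4,0],[0,0,0,0,0,0],[0,0,0,0,0,0]],
  ],
)

```text
t: 5.32
tool_pos: [0.5081, -0.1549, 0.155]
orientation: [0.57, 2.813, -0.082]
force: [1.2, -0.8, 0.5]
opening: 0.0206
gripper_force: 30.0
```

```bash
python3 -c "
from h import *
left((.550,-.047,.15),goal(-5,70))"
```

```text
t 5.3167 q [-0.389 -0.301  2.039 -0.006  1.128 -1.558] tcp [ 0.5081 -0.1549  0.155 ] 
cm [ 4.19 10.79 -0.5 ] deg [-13.01 -52.82  16.62] F [ 1.2 -0.8  0.5] 0.0206 30.000077784061432
```

```bash
python3 - <<'E'
import numpy as np
from scipy.optimize import fsolve
D=[(.131,1.489,1.523,.5995,.2177),(.289,1.41,1.628,.578,.1691),(.568,1.266,1.629,.5989,.0686),(.655,1.261,1.563,.6009,.0102),(-.301,2.039,1.128,.5312,.155)]
A=[];b=[]
def rows(q2,q3,q5):
    s=q2+q3;p=s+q5
    return [[1,0,np.sin(q2),np.sin(s),np.cos(s),np.sin(p)],[0,1,np.cos(q2),np.cos(s),-np.sin(s),np.cos(p)]]
for d in D: A+=rows(*d[:3]); b+=d[3:]
x,_,_,sv=np.linalg.lstsq(np.array(A),b,rcond=None); print(x.round(3),sv.round(3),(np.array(A)@x-b).round(4))
for t in(50,55,60,65,70,75):
  for z in(.15,.06):
    P=np.pi-np.radians(t)
    q=fsolve(lambda q:np.array(rows(q[0],q[1],P-q[0]-q[1]))@x-[.562,z],[-.5,2.2]); print(t,z,q.round(2),round(P-q.sum(),2))
E
```

```text
[0.006 0.322 0.371 0.55  0.063 0.382] [4.422 3.167 0.598 0.169 0.148 0.054] [-0.     -0.      0.      0.0001 -0.0001 -0.0003  0.0001  0.0002  0.
 -0.    ]
50 0.15 [-0.75  2.57] 0.45
50 0.06 [-0.47  2.6 ] 0.13
55 0.15 [-0.81  2.65] 0.34
55 0.06 [-0.45  2.66] -0.02
60 0.15 [-0.86  2.73] 0.22
60 0.06 [-0.39  2.69] -0.21
65 0.15 [-0.87  2.8 ] 0.08
65 0.06 [-0.28  2.71] -0.42
70 0.15 [-0.82  2.84] -0.1
70 0.06 [-0.1   2.69] -0.67
75 0.15 [-0.66  2.84] -0.35
75 0.06 [0.1  2.65] -0.92
```

```bash
cat > kin.py <<'E'
from h import *
from scipy.optimize import least_squares
X=[0.006,0.322,0.371,0.55,0.063,0.382]
lo=np.array([-2.96,-.89,.02,-1.34,0,-2.66]);hi=np.array([2.96,2.26,2.5,4.48,2.73,2.66])
def fk(q,full=False):
    a,d,L2,L3,e,Lt=X
    R1=Ro.from_euler("z",q[0]);Rs=R1*Ro.from_euler("y",q[1]);Rf=R1*Ro.from_euler("y",q[1]+q[2])
    el=R1.apply([a,0,d])+Rs.apply([0,0,L2]); w=el+Rf.apply([e,0,L3])
    R=Rf*Ro.from_euler("z",q[3])*Ro.from_euler("y",q[4])*Ro.from_euler("z",q[5])
    p=w+R.apply([0,0,Lt]); M=R.as_matrix()
    R=Ro.from_matrix(np.c_[M[:,1],-M[:,0],M[:,2]])
    return (p,R,el,w) if full else (p,R)
def ik(p,R,q0):
    f=lambda q:np.r_[(fk(q)[0]-p)*5,(R*fk(q)[1].inv()).as_rotvec()]
    r=least_squares(f,np.clip(q0,lo+.01,hi-.01),bounds=(lo+.03,hi-.03)); return r.x,np.abs(r.fun).max()
E
python3 - <<'E'
from kin import *
s=monitor.read_state();q=s["q"];p,R=fk(q)
print(p-s["tool_pos"],np.degrees((R*Ro.from_rotvec(s["orientation"]).inv()).as_rotvec()),"tilt now",90-np.degrees(np.arccos(-0))+0)
for az in(20,30,40,50,60,70,80,90):
    d=np.array([np.cos(np.radians(az)),np.sin(np.radians(az)),0])
    qq=q
    for z in(.2,.15,.07,.055):
        best=min((ik(np.array([.5575,-.047,z])+.007*d,goal(az,70),np.r_[q[0]+dq,q[1:3],q4,1.3,q6]) for dq in(0,-.3) for q4 in(.8,-.8) for q6 in(-1.5,-2.3,-.8)),key=lambda r:r[1])
        print(az,z,best[0].round(2),best[1].round(3),"wrist",fk(best[0],1)[3].round(2))
E
```

```text
[-0.01655514 -0.04857271  0.00052587] [-6.36110936e-15  7.75260204e-15 -1.74433546e-14] tilt now 0.0
20 0.2 [-0.39 -0.7   2.47  0.83  0.71 -2.63] 0.264 wrist [ 0.27 -0.11  0.44]
20 0.15 [-0.34 -0.6   2.47  0.81  0.61 -2.63] 0.316 wrist [ 0.29 -0.1   0.41]
20 0.07 [-0.25 -0.41  2.47  0.79  0.42 -2.63] 0.382 wrist [ 0.3  -0.08  0.35]
20 0.055 [-0.23 -0.37  2.47  0.8   0.38 -2.63] 0.391 wrist [ 0.31 -0.07  0.34]
30 0.2 [-0.38 -0.73  2.47  0.79  0.75 -2.63] 0.267 wrist [ 0.27 -0.11  0.44]
30 0.15 [-0.33 -0.63  2.47  0.77  0.66 -2.63] 0.317 wrist [ 0.28 -0.1   0.41]
30 0.07 [-0.25 -0.44  2.47  0.73  0.48 -2.63] 0.379 wrist [ 0.3  -0.08  0.36]
30 0.055 [-0.23 -0.41  2.47  0.73  0.44 -2.63] 0.388 wrist [ 0.31 -0.07  0.35]
40 0.2 [-0.37 -0.75  2.47  0.76  0.78 -2.63] 0.388 wrist [ 0.27 -0.1   0.45]
40 0.15 [-0.32 -0.65  2.47  0.72  0.7  -2.63] 0.391 wrist [ 0.28 -0.09  0.42]
40 0.07 [-0.24 -0.47  2.47  0.68  0.53 -2.63] 0.403 wrist [ 0.3  -0.07  0.37]
40 0.055 [-0.22 -0.44  2.47  0.67  0.49 -2.63] 0.407 wrist [ 0.31 -0.07  0.36]
50 0.2 [-0.37 -0.63  2.35  0.71  0.9  -2.63] 0.475 wrist [ 0.3 
[... 785 characters left out ...]
 0.43]
70 0.055 [-0.23 -0.19  2.17  0.48  0.85 -2.63] 0.631 wrist [ 0.41 -0.09  0.41]
80 0.2 [-0.41 -0.01  1.75  0.65  1.45 -2.63] 0.653 wrist [ 0.49 -0.21  0.54]
80 0.15 [-0.35 -0.06  1.86  0.57  1.29 -2.63] 0.634 wrist [ 0.48 -0.17  0.51]
80 0.07 [-0.25 -0.06  1.99  0.46  1.06 -2.63] 0.676 wrist [ 0.46 -0.12  0.44]
80 0.055 [-0.23 -0.05  2.    0.44  1.01 -2.63] 0.68 wrist [ 0.46 -0.11  0.43]
90 0.2 [-0.62  0.61  1.41  0.95  1.92  2.46] 0.0 wrist [ 0.56 -0.4   0.33]
90 0.15 [-0.62  0.68  1.41  0.93  1.88  2.4 ] 0.0 wrist [ 0.56 -0.4   0.28]
90 0.07 [-0.62  0.82  1.38  0.91  1.81  2.32] 0.0 wrist [ 0.56 -0.4   0.2 ]
90 0.055 [-0.62  0.85  1.37  0.9   1.8   2.3 ] 0.0 wrist [ 0.56 -0.4   0.19]
```

```bash
python3 - <<'E'
s=open("kin.py").read()
s=s.replace("X=[0.006,0.322,0.371,0.55,0.063,0.382]","X=[0.006,0.322,0.371,0.55,0.063,0.382,0.05]").replace("a,d,L2,L3,e,Lt=X","a,d,L2,L3,e,Lt,lat=X").replace("[a,0,d]","[a,lat,d]")
open("kin.py","w").write(s)
import kin; from kin import *
D=[([1.1776,.1311,1.4892,0,1.523,-.0854],[.1815,.5713,.2177]),([-.581,.289,1.41,-.03,1.628,-1.751],[.504,-.2829,.1691]),([-.589,.568,1.266,-.062,1.629,-1.758],[.5129,-.3092,.0686]),([-.595,.655,1.261,-.066,1.563,-1.752],[.5119,-.3146,.0102]),([-.389,-.301,2.039,-.006,1.128,-1.558],[.5081,-.1549,.155])]
def f(x): kin.X=list(x); return np.concatenate([fk(q)[0]-p for q,p in D])
r=least_squares(f,kin.X,x_scale=.1); X=[round(float(v),4) for v in r.x]; print(X,np.abs(r.fun).max())
kin.X=X; s=open("kin.py").read().replace("[0.006,0.322,0.371,0.55,0.063,0.382,0.05]",str(X)); open("kin.py","w").write(s)
for az in(40,50,60,70,80,90):
    d=np.array([np.cos(np.radians(az)),np.sin(np.radians(az)),0])
    for z in(.15,.06):
        best=min((ik(np.array([.5575,-.047,z])+.007*d,goal(az,70),np.r_[-.6,.5,1.6,q4,1.8,q6]) for q4 in(.5,1.2,-.8) for q6 in(2.3,-1.5,.5)),key=lambda r:r[1])
        print(az,z,best[0].round(2),best[1].round(3),"wrist",fk(best[0],1)[3].round(2))
E
```

```text
[0.0008, 0.3177, 0.3703, 0.5525, 0.0605, 0.3793, 0.0514] 0.0002669915951714896
40 0.15 [-0.88  0.04  2.24  1.3   1.35  2.46] 0.0 wrist [ 0.29 -0.27  0.28]
40 0.06 [-0.88  0.31  2.19  1.35  1.3   2.24] 0.0 wrist [ 0.29 -0.27  0.19]
50 0.15 [-0.87  0.19  2.08  1.2   1.47  2.43] 0.0 wrist [ 0.33 -0.31  0.28]
50 0.06 [-0.87  0.42  2.03  1.22  1.41  2.26] 0.0 wrist [ 0.33 -0.31  0.19]
60 0.15 [-0.84  0.32  1.91  1.1   1.59  2.42] 0.0 wrist [ 0.38 -0.35  0.28]
60 0.06 [-0.84  0.53  1.87  1.11  1.52  2.27] 0.0 wrist [ 0.38 -0.35  0.19]
70 0.15 [-0.8   0.45  1.75  1.02  1.7   2.4 ] 0.0 wrist [ 0.44 -0.38  0.28]
70 0.06 [-0.8   0.63  1.71  1.01  1.63  2.28] 0.0 wrist [ 0.44 -0.38  0.19]
80 0.15 [-0.75  0.56  1.58  0.95  1.82  2.38] 0.0 wrist [ 0.5  -0.39  0.28]
80 0.06 [-0.75  0.73  1.54  0.93  1.74  2.28] 0.0 wrist [ 0.5  -0.39  0.19]
90 0.15 [-0.69  0.68  1.41  0.88  1.93  2.36] 0.0 wrist [ 0.56 -0.4   0.28]
90 0.06 [-0.69  0.83  1.38  0.85  1.85  2.27] 0.0 wrist [ 0.56 -0.4   0.19]
```

```bash
python3 -c "
from kin import *
left((.48,-.25,.26),goal(-23,0))"
```

```text
t 5.3167 q [-0.389 -0.301  2.039 -0.006  1.128 -1.558] tcp [ 0.5081 -0.1549  0.155 ] 
cm [-2.81 -9.51 10.5 ] deg [ 6.28 14.51 -0.1 ] F [ 1.2 -0.8  0.5] 0.0206 30.000077784061432
```

Request:
arm_command(
  deltas=[
    [[-0.7,-2.4,2.6,1.6,3.6,0],[-0.7,-2.4,2.6,1.6,3.6,0],[-0.7,-2.4,2.6,1.6,3.6,0],[-0.7,-2.4,2.6,1.6,3.6,0],[0,0,0,0,0,-7],[0,0,0,0,0,-7],[0,0,0,0,0,-7],[0,0,0,0,0,-7],[0,0,0,0,0,-7],[0,0,0,0,0,-7],[0,0,0,0,0,-7],[0,0,0,0,0,-7]],
  ],
)

```text
t: 6.32
tool_pos: [0.4847, -0.2556, 0.2617]
orientation: [2.005, 2.413, -0.0]
force: [-0.7, 0.9, -1.1]
opening: 0.0206
gripper_force: 30.0
```

Request:
arm_command(
  deltas=[
    [[0,0,0,0,0,-7],[0,0,0,0,0,-7],[0,0,0,0,0,-7],[0,0,0,0,0,-7],[0,0,0,0,0,-7],[0,0,0,0,0,-7],[0,0,0,0,0,-7],[0,0,0,0,0,-7],[0,0,0,0,0,-7],[0,0,0,0,0,-7],[0,0,0,0,0,-7],[0,0,0,0,0,-7]],
  ],
)

```text
t: 7.32
tool_pos: [0.4847, -0.2556, 0.2618]
orientation: [3.106, 0.451, -0.003]
force: [0.1, 0.8, -1.0]
opening: 0.0199
gripper_force: 30.0
```

Request:
arm_command(
  deltas=[
    [[0,0,0,0,0,-7],[0,0,0,0,0,-7],[0,0,0,0,0,-7],[0,0,0,0,0,-7],[0,0,0,0,0,-7],[0,0,0,0,0,-7],[0,0,0,0,0,-7],[0,0,0,0,0,-7],[0,0,0,0,0,-7],[0,0,0,0,0,-7],[0,0,0,0,0,-7],[0,0,0,0,0,0]],
  ],
)

```text
t: 8.32
tool_pos: [0.4846, -0.2555, 0.2617]
orientation: [2.714, -1.582, -0.004]
force: [0.7, -0.1, -0.0]
opening: 0.0201
gripper_force: 30.0
```

```bash
cat > chk.py <<'E'
from kin import *
def chk(p,R,n=8,verb=True):
    left(p,R); s=monitor.read_state(); q=s["q"]; R0=Ro.from_rotvec(s["orientation"]); w=(R*R0.inv()).as_rotvec()
    for i in range(1,n+1):
        q,e=ik(s["tool_pos"]+(np.array(p)-s["tool_pos"])*i/n,Ro.from_rotvec(w*i/n)*R0,q); print(q.round(2),round(e,3))
E
python3 -c "
from chk import *
d=np.array([np.cos(1.222),np.sin(1.222),0])
chk(np.array([.5575,-.047,.15])+.0065*d,goal(70,70))"
```

```text
t 8.3167 q [-5.780e-01 -2.200e-02  1.569e+00 -1.000e-03  1.598e+00  2.048e+00] tcp [ 0.4846 -0.2555  0.2617] 
cm [  7.51  21.46 -11.17] deg [ 71.63   5.87 -43.16] F [ 0.7 -0.1 -0. ] 0.0201 30.00157356262207
[-0.62  0.05  1.53  0.12  1.66  2.11] 0.0
[-0.65  0.12  1.51  0.25  1.7   2.17] 0.0
[-0.69  0.18  1.51  0.38  1.73  2.23] 0.0
[-0.72  0.23  1.53  0.51  1.75  2.29] 0.0
[-0.75  0.29  1.57  0.64  1.75  2.34] 0.0
[-0.77  0.34  1.62  0.76  1.74  2.37] 0.0
[-0.79  0.39  1.68  0.89  1.72  2.39] 0.0
[-0.8   0.45  1.75  1.02  1.7   2.4 ] 0.0
```

Request:
arm_command(
  deltas=[
    [[0.6,1.8,-0.9,6,0.5,-3.6],[0.6,1.8,-0.9,6,0.5,-3.6],[0.6,1.8,-0.9,6,0.5,-3.6],[0.6,1.8,-0.9,6,0.5,-3.6],[0.6,1.8,-0.9,6,0.5,-3.6],[0.6,1.8,-0.9,6,0.5,-3.6],[0.6,1.8,-0.9,6,0.5,-3.6],[0.6,1.8,-0.9,6,0.5,-3.6],[0.6,1.8,-0.9,6,0.5,-3.6],[0.6,1.8,-0.9,6,0.5,-3.6],[0.6,1.8,-0.9,6,0.5,-3.6],[0.6,1.7,-0.9,5.6,0.4,-3.6]],
  ],
)

```text
t: 9.32
tool_pos: [0.557, -0.0407, 0.1524]
orientation: [-1.154, 1.634, 0.796]
force: [0.4, 0.3, -0.4]
opening: 0.0204
gripper_force: 30.0
```

Request:
arm_command(
  deltas=[
    [[0,0,0,0,0,0],[0,0,0,0,0,0],[0,0,0,0,0,0]],
  ],
)

```text
t: 9.57
tool_pos: [0.5564, -0.0407, 0.1534]
orientation: [-1.163, 1.637, 0.796]
force: [0.8, -0.6, 0.1]
opening: 0.0203
gripper_force: 30.0
```

```bash
cat > meas.py <<'E'
from chk import *
import sys
tag=sys.argv[1]
left([.5597,-.0409,.15],goal(70,70))
s=monitor.read_state(); tip=s["tool_pos"]; zt=Ro.from_rotvec(s["orientation"]).as_matrix()[:,2]; c0=tip-.0065*zt
for n in("scene","top"):
    im=eyes.read_camera(n); cv2.imwrite(f"pics/{n}{tag}.png",im); m,R,c=cam(n)
    uv=cv2.projectPoints(c0[None],m["rvec"],m["tvec"],np.array([[m["fx"],0,m["cx"]],[0,m["fy"],m["cy"]],[0,0,1.]]),np.array([m["k1"],0,0,0]))[0].ravel()
    u,v=uv.astype(int); bs=blobs(im,(30,120,80),(50,255,255),(max(u-45,0),max(v-45,0),u+45,v+45))
    for b in bs[:3]: 
        r=cv2.minAreaRect(b); print(n,uv.round(1),[np.round(x,1) for x in r],cv2.contourArea(b),cv2.boxPoints(r).round(1).tolist())
    x0=int(np.clip(u-60,0,440));y0=int(np.clip(v-75,0,270)); cv2.imwrite(f"pics/{n}{tag}c.png",cv2.resize(im[y0:y0+150,x0:x0+120],(400,500),interpolation=cv2.INTER_CUBIC)); print(x0,y0)
cv2.imwrite(f"pics/both{tag}.png",np.hstack([cv2.imread(f"pics/{n}{tag}c.png") for n in("scene","top")]))
E
python3 meas.py a
```

```text
t 9.5667 q [-0.799  0.433  1.753  1.022  1.705  2.393] tcp [ 0.5564 -0.0407  0.1534] 
cm [ 0.33 -0.02 -0.34] deg [ 0.4   0.68 -0.25] F [ 0.8 -0.6  0.1] 0.0203 30.00024050474167
scene [274.9 172.6] [array([259.7, 139.1]), array([18.4, 18.6]), np.float64(5.2)] 174.0 [[249.6999969482422, 147.5], [251.39999389648438, 129.0], [269.70001220703125, 130.6999969482422], [268.0, 149.1999969482422]]
214 97
207 118
```

View pics/botha.png

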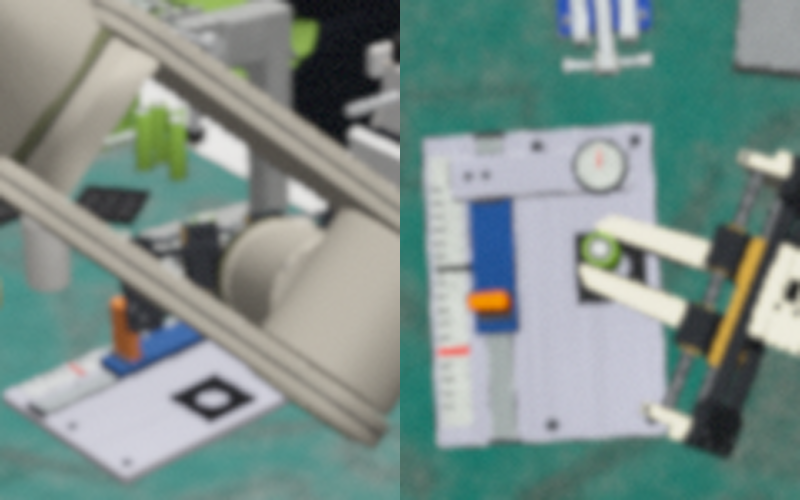

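Scene view is blocked by the forearm. In the top view the cell hangs upright between the fingertips, its top ring at about pixel (267,193), slightly near-left of the nest. Measure the ring.

```bash
cat > ring.py <<'E'
from chk import *
import sys
im=cv2.imread(sys.argv[1]); ztop=float(sys.argv[2])
x0,y0,x1,y1=250,175,290,215;k=6
hsv=cv2.cvtColor(cv2.resize(im[y0:y1,x0:x1],None,fx=k,fy=k,interpolation=cv2.INTER_CUBIC),cv2.COLOR_BGR2HSV)
cs,_=cv2.findContours(cv2.inRange(hsv,(30,70,60),(55,255,255)),cv2.RETR_EXTERNAL,cv2.CHAIN_APPROX_NONE)
c=max(cs,key=cv2.contourArea); (u,v),r=cv2.minEnclosingCircle(c); f=lambda p:(np.array(p)+.5)/k-.5+[x0,y0]
bb=cv2.boundingRect(c); print("enc",f((u,v)),r/k,"bbox",f(bb[:2]),np.array(bb[2:])/k)
for q in(f((u,v)),f((bb[0]+bb[2]/2,bb[1]+bb[3]/2))): print(onz("top",q,ztop).round(4))
print("cam",cam("top")[2].round(3))
s=monitor.read_state();R=Ro.from_rotvec(s["orientation"]).as_matrix();print("cell kin",(s["tool_pos"]-.0065*R[:,2]).round(4))
cv2.imwrite("pics/ring.png",cv2.resize(im[y0:y1,x0:x1],(480,480),interpolation=cv2.INTER_CUBIC))
E
python3 ring.py pics/topa.png .186
```

```text
enc [266.83193461 192.56245804] 6.634681701660156 bbox [260.58333333 187.25      ] [13.         11.33333333]
[ 0.5521 -0.0469  0.186 ]
[ 0.5514 -0.0474  0.186 ]
cam [ 0.449 -0.102  1.181]
cell kin [ 0.5548 -0.0465  0.1567]
```

View pics/ring.png

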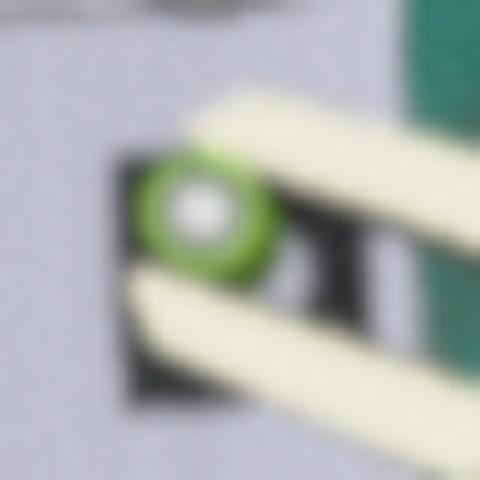

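Request:
arm_command(
  deltas=[
    [[0.15,0,-1,0.2,0.4,-0.1],[0.15,0,-2,0.2,0.3,-0.1],[0,0,-2,0,0,0],[0,0,-2,0,0,0],[0,0,-1.5,0,0,0],[0,0,-0.6,0,0,0],[0,0,0,0,0,0],[0,0,0,0,0,0],[0,0,0,0,0,0]],
  ],
)

```text
t: 10.42
tool_pos: [0.5592, -0.0394, 0.0626]
orientation: [-1.147, 1.645, 0.81]
force: [-0.6, -0.0, -0.6]
opening: 0.0198
gripper_force: 30.0
```

```bash
python3 -c "
from chk import *
left([.5597,-.0409,.05],goal(70,70));cv2.imwrite('pics/tb.png',eyes.read_camera('top'))"; python3 ring.py pics/tb.png .097
```

```text
t 10.4167 q [-0.795  0.623  1.711  1.016  1.629  2.286] tcp [ 0.5592 -0.0394  0.0626] 
cm [ 0.05 -0.15 -1.26] deg [-0.21 -0.15  0.08] F [-0.6 -0.  -0.6] 0.0198 29.999954402446747
enc [268.16666667 195.58333333] 6.384133021036784 bbox [262.41666667 190.25      ] [10.66666667 10.83333333]
[ 0.5545 -0.0452  0.097 ]
[ 0.5543 -0.0442  0.097 ]
cam [ 0.449 -0.102  1.181]
cell kin [ 0.557  -0.0451  0.0648]
```

View pics/ring.png

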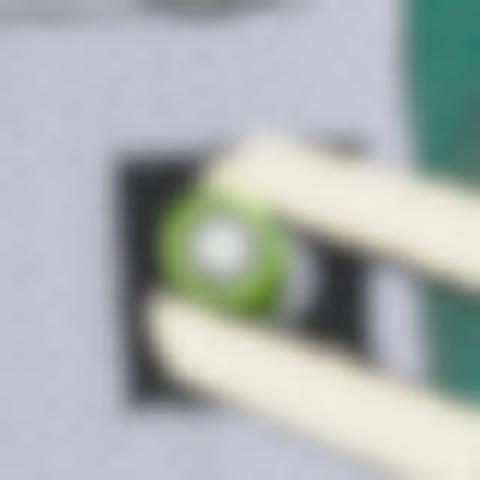

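Request:
arm_command(
  deltas=[
    [[0.18,-0.05,0,0,0,0],[0,0,-0.3,0,0,0],[0,0,-0.3,0,0,0],[0,0,0,0,0,0],[0,0,0,0,0,0]],
  ],
)

```text
t: 10.88
tool_pos: [0.5601, -0.0391, 0.0552]
orientation: [-1.145, 1.646, 0.813]
force: [0.6, 0.0, -0.7]
opening: 0.0201
gripper_force: 30.0
```

Request:
arm_command(
  deltas=[
    [[0,0,-0.2,0,0,0],[0,0,-0.1,0,0,0],[0,0,0,0,0,0],[0,0,0,0,0,0]],
  ],
)

```text
t: 11.22
tool_pos: [0.5602, -0.0392, 0.0524]
orientation: [-1.145, 1.646, 0.812]
force: [-0.8, -0.6, -0.8]
opening: 0.0199
gripper_force: 30.0
```

Request:
arm_command(
  deltas=[
    [[0,0,-0.1,0,0,0],[0,0,-0.1,0,0,0],[0,0,0,0,0,0],[0,0,0,0,0,0]],
  ],
)

```text
t: 11.55
tool_pos: [0.5604, -0.0393, 0.0511]
orientation: [-1.145, 1.645, 0.812]
force: [-0.4, 0.2, 4.2]
opening: 0.0206
gripper_force: 30.0
```

Request:
arm_command(
  deltas=[
    [[0.2,0,0.05,0,0,0],[0.2,0,0,0,0,0],[0,0,0,0,0,0]],
  ],
)

```text
t: 11.8
tool_pos: [0.5645, -0.0392, 0.0511]
orientation: [-1.146, 1.646, 0.812]
force: [-1.3, -0.7, 3.2]
opening: 0.0202
gripper_force: 30.0
```

Request:
arm_command(
  deltas=[
    [[-0.4,0,0,0,0,0],[-0.2,0,0,0,0,0],[-0.1,0,0,0,0,0],[0,0,0,0,0,0]],
  ],
)

```text
t: 12.13
tool_pos: [0.5579, -0.0398, 0.0511]
orientation: [-1.145, 1.646, 0.81]
force: [5.1, 0.4, 1.6]
opening: 0.0209
gripper_force: 30.1
```

Request:
arm_command(
  deltas=[
    [[0.4,0,0,0,0,0],[0.3,0,0,0,0,0],[0.15,0,0,0,0,0],[0,0,0,0,0,0]],
  ],
)

```text
t: 12.47
tool_pos: [0.5651, -0.0387, 0.0512]
orientation: [-1.146, 1.645, 0.815]
force: [-6.1, -0.9, 6.0]
opening: 0.0204
gripper_force: 30.1
```

Request:
arm_command(
  deltas=[
    [[-0.3,0.2,0,0,0,0],[-0.15,0.2,0,0,0,0],[0,0,0,0,0,0]],
  ],
)

```text
t: 12.72
tool_pos: [0.562, -0.0359, 0.0512]
orientation: [-1.145, 1.646, 0.809]
force: [2.2, -4.2, 3.6]
opening: 0.0206
gripper_force: 30.0
```

Request:
arm_command(
  deltas=[
    [[0,-0.4,0,0,0,0],[0,-0.4,0,0,0,0],[0,0,0,0,0,0]],
  ],
)

```text
t: 12.97
tool_pos: [0.561, -0.0434, 0.051]
orientation: [-1.145, 1.645, 0.813]
force: [-0.2, 2.6, 5.7]
opening: 0.0207
gripper_force: 30.0
```

Request:
arm_command(
  deltas=[
    [[0.05,0.2,0,0,0,0],[0,0.17,0.05,0,0,0],[0,0,0,0,0,0],[0,0,0,0,0,0]],
  ],
)

```text
t: 13.3
tool_pos: [0.5617, -0.0395, 0.0511]
orientation: [-1.146, 1.646, 0.812]
force: [0.6, -0.7, 1.2]
opening: 0.0204
gripper_force: 30.0
```

Request:
arm_command(
  deltas=[
    [[0,0,0,0,0,0],[0,0,0,0,0,0],[0,0,0,0,0,0],[0,0,0,0,0,0],[0,0,0,0,0,0],[0,0,0,0,0,0]],
  ],
  gripper=-0.25,
)

```text
t: 13.8
tool_pos: [0.5617, -0.0395, 0.0514]
orientation: [-1.145, 1.646, 0.812]
force: [0.1, 0.4, 0.3]
opening: 0.0345
gripper_force: 0.0
```

```bash
python3 -c "
from chk import *
left([.5615,-.0397,.05],goal(70,70));cv2.imwrite('pics/tc.png',eyes.read_camera('top'))"; python3 ring.py pics/tc.png .082
```

```text
t 13.8 q [-0.792  0.652  1.696  1.018  1.621  2.278] tcp [ 0.5617 -0.0395  0.0514] 
cm [-0.02 -0.02 -0.14] deg [-0.29 -0.26  0.08] F [0.1 0.4 0.3] 0.0345 0.0
enc [268.55000051 195.05000051] 6.209059397379558 bbox [262.41666667 188.91666667] [11.33333333 12.16666667]
[ 0.5572 -0.0452  0.082 ]
[ 0.5573 -0.0441  0.082 ]
cam [ 0.449 -0.102  1.181]
cell kin [ 0.5596 -0.0453  0.0536]
```

View pics/ring.png

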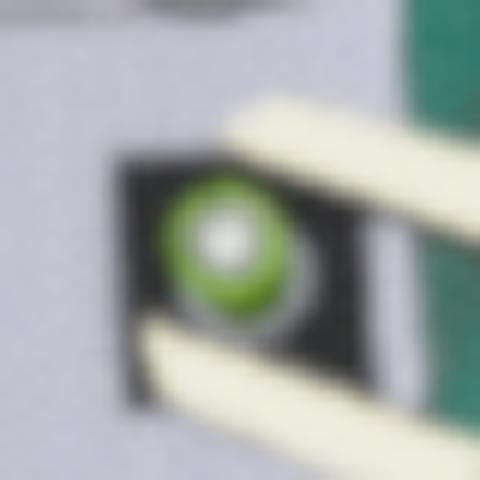

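Released: the cell ring at crop (228,242) sits concentric in the nest hole within about 1 mm. Retreat along the tool axis, then reverse the rotation.

Request:
arm_command(
  deltas=[
    [[-0.4,-1.1,0.42,0,0,0],[-0.8,-2.2,0.85,0,0,0],[-0.8,-2.2,0.85,0,0,0],[-0.8,-2.2,0.85,0,0,0],[-0.4,-1.1,1.4,0,0,0],[0,-1,2.5,0,0,0],[-0.4,-1.2,1.8,-6,-0.5,3.6],[-0.4,-1.2,1.8,-6,-0.5,3.6],[-0.4,-1.2,1.8,-6,-0.5,3.6],[-0.4,-1.2,1.8,-6,-0.5,3.6],[-0.4,-1.2,1.8,-6,-0.5,3.6],[-0.4,-1.2,1.5,-6,-0.5,3.6]],
  ],
)

```text
t: 14.85
tool_pos: [0.5055, -0.2118, 0.2279]
orientation: [-1.946, 1.717, 0.476]
force: [-0.0, 0.4, -0.1]
opening: 0.035
gripper_force: 0.0
```

Request:
arm_command(
  deltas=[
    [[0,0,0,-6,-0.5,3.6],[0,0,0,-6,-0.5,3.6],[0,0,0,-6,-0.5,3.6],[0,0,0,-6,-0.5,3.6],[0,0,0,-6,-0.5,3.6],[0,0,0,-5.6,-0.4,3.6],[0,0,0,0,0,0]],
  ],
)

```text
t: 15.43
tool_pos: [0.5062, -0.208, 0.227]
orientation: [2.715, -1.578, -0.001]
force: [-0.4, 0.8, -0.0]
opening: 0.035
gripper_force: 0.0
```

```bash
python3 -c "
from chk import *
left([.4846,-.2555,.26],goal(120,0)); left([.5277,.036,.20],goal(-85,0))
cv2.imwrite('pics/td.png',eyes.read_camera('top'))"; python3 ring.py pics/td.png .082
```

```text
t 15.4333 q [-4.830e-01 -1.500e-02  1.624e+00 -1.000e-03  1.533e+00  2.141e+00] tcp [ 0.5062 -0.208   0.227 ] 
cm [-2.16 -4.75  3.3 ] deg [ 0.05 -0.07  0.34] F [-0.4  0.8 -0. ] 0.035 0.0
t 15.4333 q [-4.830e-01 -1.500e-02  1.624e+00 -1.000e-03  1.533e+00  2.141e+00] tcp [ 0.5062 -0.208   0.227 ] 
cm [ 2.15 24.4  -2.7 ] deg [1.1000e-01 4.0000e-02 1.5534e+02] F [-0.4  0.8 -0. ] 0.035 0.0
enc [268.50152334 195.06940842] 6.239796956380208 bbox [262.58333333 188.91666667] [11.16666667 12.16666667]
[ 0.5572 -0.0451  0.082 ]
[ 0.5573 -0.0443  0.082 ]
cam [ 0.449 -0.102  1.181]
cell kin [ 0.5059 -0.2081  0.2329]
```

Request:
arm_command(
  deltas=[
    [[0.1,1.1,0,0,0,7],[0.1,1.1,0,0,0,7],[0.1,1.1,0,0,0,7],[0.1,1.1,0,0,0,7],[0.1,1.1,0,0,0,7],[0.1,1.1,0,0,0,7],[0.1,1.1,0,0,0,7],[0.1,1.1,0,0,0,7],[0.1,1.1,0,0,0,7],[0.1,1.1,0,0,0,7],[0.1,1.1,0,0,0,7],[0.1,1.1,0,0,0,7]],
  ],
  gripper=0.1,
)

```text
t: 16.48
tool_pos: [0.5173, -0.0782, 0.2248]
orientation: [-3.075, -0.637, 0.012]
force: [0.1, 0.4, -0.1]
opening: 0.0512
gripper_force: 0.0
```

Request:
arm_command(
  deltas=[
    [[0.1,1.1,0,0,0,7],[0.1,1.1,0,0,0,7],[0.1,1.1,0,0,0,7],[0.1,1.1,0,0,0,7],[0.1,1.1,0,0,0,7],[0.1,1.1,0,0,0,7],[0.1,1.1,0,0,0,7],[0.1,1.1,0,0,0,7],[0.1,1.1,0,0,0,7],[0.1,1.3,0,0,0,7],[0,0,0,0,0,1],[0,0,0,0,0,0]],
  ],
)

```text
t: 17.48
tool_pos: [0.5276, 0.0336, 0.2248]
orientation: [2.139, 2.297, -0.007]
force: [-0.0, 0.1, -0.2]
opening: 0.051
gripper_force: 0.0
```

```bash
python3 -c "
from chk import *
left([.5277,.036,.047],goal(-85,0))"
```

```text
t 17.4833 q [-0.03  -0.064  1.676 -0.005  1.531 -0.101] tcp [0.5276 0.0336 0.2248] 
cm [ 1.000e-02  2.400e-01 -1.778e+01] deg [ 0.28 -0.05  0.92] F [-0.   0.1 -0.2] 0.051 0.0
```

Request:
arm_command(
  deltas=[
    [[0,0.2,-2,0.2,0,0.9],[0,0,-3,0,0,0],[0,0,-3,0,0,0],[0,0,-3,0,0,0],[0,0,-2.5,0,0,0],[0,0,-2,0,0,0],[0,0,-1.5,0,0,0],[0,0,-0.7,0,0,0],[0,0,0,0,0,0],[0,0,0,0,0,0]],
  ],
)

```text
t: 18.32
tool_pos: [0.5279, 0.0357, 0.0485]
orientation: [2.12, 2.315, -0.002]
force: [0.9, -0.5, 1.0]
opening: 0.0508
gripper_force: 0.0
```

Request:
arm_command(
  deltas=[
    [[0,0,0,0,0,0],[0,0,0,0,0,0],[0,0,0,0,0,0],[0,0,0,0,0,0],[0,0,0,0,0,0],[0,0,0,0,0,0],[0,0,0,0,0,0],[0,0,0,0,0,0],[0,0,0,0,0,0]],
  ],
  gripper=-1,
  squeeze=40,
)

```text
t: 19.07
tool_pos: [0.5265, 0.0364, 0.0482]
orientation: [2.117, 2.32, -0.005]
force: [-8.6, -0.8, 7.8]
opening: 0.012
gripper_force: 40.0
```

```bash
python3 -c "
from chk import *
left([.5277,.036,.047],goal(-85,0))"
```

```text
t 19.0667 q [-0.026  0.091  1.855 -0.003  1.197 -0.116] tcp [0.5265 0.0364 0.0482] 
cm [ 0.12 -0.04 -0.12] deg [ 0.16 -0.09 -0.22] F [-8.6 -0.8  7.8] 0.012 40.00097215175629
```

Request:
arm_command(
  deltas=[
    [[-0.3,-0.03,0,0,0,0],[-0.5,-0.04,0,0,0,0],[-0.6,-0.05,0,0,0,0],[-0.6,-0.05,0,0,0,0],[-0.6,-0.05,0,0,0,0],[-0.6,-0.05,0,0,0,0],[-0.6,-0.05,0,0,0,0],[-0.6,-0.05,0,0,0,0],[-0.6,-0.05,0,0,0,0],[-0.6,-0.05,0,0,0,0],[-0.3,-0.03,0,0,0,0],[0,0,0,0,0,0]],
  ],
)

```text
t: 20.07
tool_pos: [0.469, 0.0312, 0.0482]
orientation: [2.115, 2.317, 0.001]
force: [8.7, -0.8, -7.1]
opening: 0.0118
gripper_force: 40.0
```

Request:
arm_command(
  deltas=[
    [[0,0,0,0,0,0],[0,0,0,0,0,0],[0,0,0,0,0,0]],
  ],
)

```text
t: 20.32
tool_pos: [0.4695, 0.0313, 0.0483]
orientation: [2.115, 2.317, 0.001]
force: [9.5, -0.9, -7.9]
opening: 0.0117
gripper_force: 40.0
```

```bash
python3 -c "
from chk import *
left([.4667,.0313,.048],goal(-85,0))
T=eyes.read_camera('top');S=eyes.read_camera('scene');cv2.imwrite('pics/te.png',T)
cv2.imwrite('pics/e.png',np.hstack([cv2.resize(T[145:260,205:295],(450,575),interpolation=cv2.INTER_CUBIC),cv2.resize(S[150:265,210:280],(350,575),interpolation=cv2.INTER_CUBIC)]))"
```

```text
t 20.3167 q [-0.04  -0.07   2.017 -0.003  1.191 -0.13 ] tcp [0.4695 0.0313 0.0483] 
cm [-0.28  0.   -0.03] deg [ 0.16  0.22 -0.21] F [ 9.5 -0.9 -7.9] 0.0117 40.012664794921875
```

View pics/e.png

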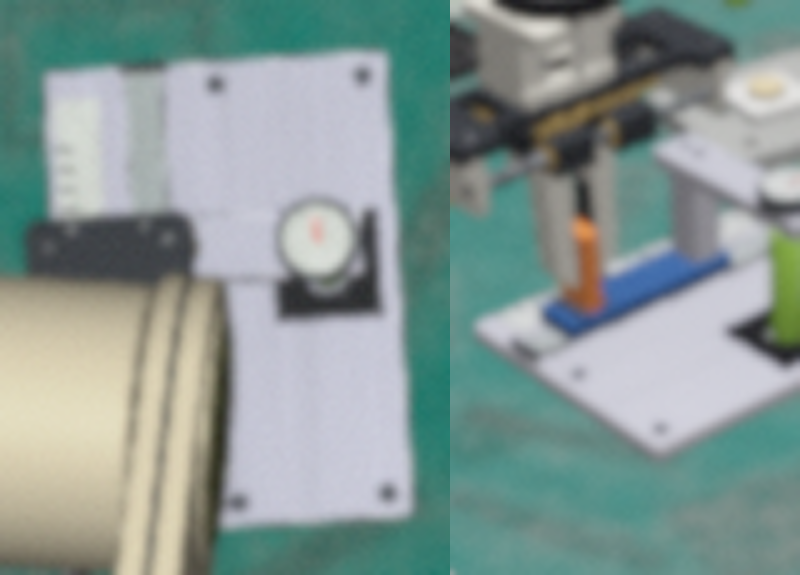

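The cell stands in the nest with the bridge over it; the dial has moved from crop (310,113) to (317,240), about 57 mm. It needs 3 mm more.

Request:
arm_command(
  deltas=[
    [[-0.15,-0.01,0,0,0,0],[-0.15,-0.01,0,0,0,0],[0,0,0,0,0,0],[0,0,0,0,0,0],[0,0,0,0,0,0],[0,0,0,0,0,0],[0,0,0,0,0,0],[0,0,0,0,0,0]],
  ],
)

```text
t: 21.08
tool_pos: [0.4666, 0.031, 0.0483]
orientation: [2.115, 2.317, 0.001]
force: [10.7, 0.2, -7.0]
opening: 0.0116
gripper_force: 40.0
```

```bash
python3 - <<'E'
from chk import *
left([.4667,.0313,.048],goal(-85,0))
def dial(im,b):
    x0,y0,x1,y1=b;k=6
    h=cv2.cvtColor(cv2.resize(im[y0:y1,x0:x1],None,fx=k,fy=k,interpolation=cv2.INTER_CUBIC),cv2.COLOR_BGR2HSV)
    m=cv2.inRange(h,(0,50,120),(12,255,255))|cv2.inRange(h,(170,50,120),(180,255,255)); p=cv2.findNonZero(m).reshape(-1,2).mean(0)
    return onz("top",(p+.5)/k-.5+[x0,y0],.11)
a=dial(cv2.imread("pics/top0.png"),(260,158,275,178)); b=dial(eyes.read_camera("top"),(261,183,276,203))
print(a,b,np.linalg.norm(a-b))
S=eyes.read_camera("scene");c=max(blobs(S,(30,120,80),(50,255,255),(262,180,295,235)),key=cv2.contourArea);print(cv2.minAreaRect(c),monitor.read_state()["t"])
E
```

```text
t 21.0833 q [-0.041 -0.078  2.025 -0.003  1.191 -0.131] tcp [0.4666 0.031  0.0483] 
cm [ 0.01  0.03 -0.03] deg [ 0.17  0.22 -0.21] F [10.7  0.2 -7. ] 0.0116 40.01311898231506Traceback (most recent call last):
  File "<stdin>", line 8, in <module>
  File "<stdin>", line 6, in dial
AttributeError: 'NoneType' object has no attribute 'reshape'
```

```bash
python3 - <<'E'
from chk import *
def dial(im,b):
    x0,y0,x1,y1=b; p=im[y0:y1,x0:x1].astype(float); w=np.clip(p[...,2]-p[...,1]-12,0,None); v,u=np.mgrid[y0:y1,x0:x1]
    return onz("top",((w*u).sum()/w.sum(),(w*v).sum()/w.sum()),.11)
a=dial(cv2.imread("pics/top0.png"),(262,160,273,173)); e=dial(cv2.imread("pics/te.png"),(263,186,274,199)); b=dial(eyes.read_camera("top"),(263,187,274,200))
print(a,e,b,np.linalg.norm(a-e),np.linalg.norm(a-b))
S=eyes.read_camera("scene");c=max(blobs(S,(30,120,80),(50,255,255),(262,180,295,235)),key=cv2.contourArea);print(cv2.minAreaRect(c))
E
```

```text
[ 0.62173974 -0.03944716  0.11      ] [ 0.56409996 -0.04479495  0.11      ] [ 0.56191786 -0.04518387  0.11      ] 0.05788732452433288 0.06009631319728107
((277.5, 208.5), (19.0, 7.0), 90.0)
```

Travel is 60.1 mm by camera and 60 mm by the arm, with the cell upright.

```bash
python3 -c "
from plant import ticket
print(ticket.close_job())"
```

```text
the job is handed in; nothing more can be done
None
```

The job is handed in, with no verdict returned: the cell is upright in the nest and released, and the gripper holds the slide at about 60 mm travel (60.1 mm by camera), bridge over the cell; the arm hid the pointer, so I judged the red line by travel.

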